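# Feeler test of two guide slots

## Task

Take the blue spring feeler from its black stand and test both slots of the grey aluminium guide block with its blade: one slot is too tight inside, the other takes the blade right down to its floor. In the tight slot push gently until the blade jams and gives about 4 mm against its spring, hold that for a moment, but never push so hard that the red band disappears into the handle; after that, leave the feeler standing upright and fully home in the slot that it fits, let go, and leave the other things on the bench alone.

Things in the scene. Friction and masses are not known exactly. Their poses are not given: they have to be found in the camera images.
- feeler_grip (a point): Centre of the feeler's blue handle, a block 30 (own x) x 16 (own y, the side to grip across) x 50 mm (own z, up); its steel blade points down out of the underside, which lies 25 mm below this point. The whole feeler weighs about 100 g. It starts upright with its blade in the black stand, the handle's underside about 10 mm above the stand's top. Turned half a turn about z it is the same.
- feeler_tip (a point): Middle of the blade's lower end. The blade is 20 mm wide (own x), 5 mm thick (own y), sticks 40 mm out of the handle when not pressed, and its last 3 mm are thinned to 18 x 3.6 mm as a lead-in.
- feeler_blade (a joint): How far the blade is pushed up into the handle, in m: 0 = fully out (40 mm showing). A spring holds it out: it starts to give at about 2.5 N of push, then 0.7 N more per mm (4 mm at about 5.3 N), hard stop at 12 mm. The red band, the top 10 mm of the blade, has disappeared at 0.010 (about 9.5 N): overloaded.
- gauge_stand: Fixed black stand, block 56 (x) x 50 (y) x 36 mm high on a foot 70 x 64 x 5 mm; origin under its centre. The feeler's blade stands in its pocket (22 x 7 mm, 30 mm deep, in the middle of the top), long side along the stand's x.
- guide_block: Fixed grey aluminium block 60 (x) x 100 (y) x 45 mm high, origin under its centre, with a foot 21 mm long past each y end, 8 mm high plus 4 mm screw heads. Two slots open in its top, 25 mm either side of the middle along y. One of the two, at random, has walls that close in to about 2 mm from some 6 to 18 mm below the mouth on, so the blade jams there; the other is clear to its floor.
- gap_a (a point): Centre of the mouth of the +y slot, level with the block's top; axes are the block's. The slot is 24 mm long (own x), 7 mm wide (own y), its floor 32 mm below the mouth, with a 1.5 mm chamfer round the mouth. Its inside is black and looks the same as the other slot's.
- gap_b (a point): Centre of the mouth of the -y slot, same sizes and axes, 50 mm from gap_a.
- flux_bottle_mid (a point): Bystander: small brown bottle with white cap, 26 x 26 x 58 mm, point half-way up.
- driver_0_mid (a point): Bystander: red screwdriver lying flat along its y, 11 x 122 x 11 mm, point at its middle.
- white_jar_mid (a point): Bystander: white open jar, 52 x 52 x 46 mm, point half-way up.
- board_green_mid (a point): Bystander: green circuit board lying flat, 60 x 96 x 13 mm, point half-way up.
- feeler: The same feeler, blue handle; origin at the centre of its underside, z up.
Things that resemble listed ones, but are neither listed nor needed, are in the scene too. Of the things like the feeler, leave any that is pink or turquoise; of the rest the larger one is meant.

How it is judged:
By the outcome, as a careful person would: the job done as asked, in the order asked, and still so for the second after the job is handed in, with the robot touching nothing.
It also fails if it takes over 59 s, if anything falls off the work surface, if the arm or the gripper's body presses on something with over 40 N, if the wrist force passes 120 N, or if a joint passes its speed limit or range.

## Robot

A 6-joint arm with a two-finger parallel gripper is mounted at the origin on a cart in front of the work surface, level with it; the furniture and walls round the work are solid. World frame = base frame: x ahead of the robot, y to its left, z up, the work surface at z = 0. Lengths are in m, angles in rad, forces in N, time in s.
With the tool pointing down it reaches from about 0.375 to 0.9 m from the base axis. Payload 3.1 kg.
Tool frame: the origin (TCP) lies on the centre line of the jaws, within the pads' length; the fingertips stand 8 mm ahead of it and the grasp point (between the pads) lies 11 mm behind it; z points along the fingers, y is the line along which they close (so a half turn about z gives the same grasp; the last joint's range is limited). The gripper opens to 87 mm and grips with 3 to 60 N. Pads are 19 mm wide; open, the fingers measure 117 mm over their backs; the gripper's body (75 mm by 190 mm) begins 51 mm behind the grasp point.
Start: joints at [0.971, 0.527, 1.433, -0, 1.181, -0.178], TCP at [0.256, 0.57, 0.231] pointing down, gripper open.
Joint ranges: [-3.08, 3.08], [-0.75, 2.2], [0.22, 2.44], [-1.43, 4.57], [0, 2.65], [-2.85, 2.85]. Speed limits (rad/s): [2.79, 2.79, 3.14, 3.14, 3.14, 3.14].

## Interface

Orientations are given as a unit quaternion [x, y, z, w].
In Python, from rig import robot gives the robot as it stands. The module is installed in compiled form; this text tells all that it offers.
- The arm moves only by the tool send_rows, never from a script. Its argument "increments" is one flat list of numbers, 7 for each row, row after row: the turn, a rotation vector about the world's x, y, z in rad, then the shift along the world's x, y, z in cm, then the opening, from 0 (shut) to 1 (fully open). A call has 1 to 20 rows; each row shifts and turns the commanded pose from where the row before left it; what a row does not reach is not made up. A row lasts 1/12 s, in which the tool goes at most 41.7 mm and 7.16 degrees, less where a joint would pass 70% of its speed; a pose out of reach is approached as far as the arm can. A call is refused whole if a number of a shift passes 4.17 or a number of a turn 0.125, either way. A call with a gripper value outside its range is refused whole. The fingers move at their own pace and stop on an object; "newtons" is the grip in N (left out, the last holds). Time passes only in rows, so rows that do not move let the fingers close. It gives the time, the measured TCP pose, the force, the opening and the grip force at its end, in the units of the state.
- robot.get_obs(): the state, without advancing time (a new reading comes with each control period).
- robot.camera(name): name is "scene" or "top"; returns a dict with "image" (400x640x3 uint8, red, green, blue), "range_z" (400x640 float32, m along the optical axis (not along the pixel's ray), 0 where there is no reading), "fx", "fy", "cx", "cy" (pixels), "R" (3x3) and "t" (3): a world point X has camera coordinates R X + t. Camera axes: x right, y down, z forward; pixel columns grow to the right and rows downward; lengths in m; the calibration is good to about 2 mm. A picture is of the moment at which its call begins.
- robot.hand_in(): hands the job in; it is judged then, once.
The state is a dict: "time": time; "q": joint angles; "joint_velocities": joint speeds; "joint_torque": joint torques, N m; "position": TCP position; "tool_rot": TCP orientation; "ft_force": force on the tool from outside, world axes, zero at the start; "moment": the same for the moment, N m; "grip_width": finger opening in m; "grip_force": force on a finger pad.
Only numpy, scipy, OpenCV 4.12 (cv2) and the standard library are available. Lean on these libraries where they do the work, as an engineer would, in place of code of your own. Each camera call takes 0.05 s, during which the arm holds its last target. There are 200 camera calls.

## Working session

There is one attempt and no reset: what is moved stays moved. The work goes in short steps, Python scripts to look and compute and a tool call to move; the robot and the scene stay as the last step left them, time stands still between calls to the robot, and variables do not carry over. Pictures are saved under pics/ and viewed, at most 10 in all, crops included, and the job is handed in when it is done.

Besides the shell and the picture viewer there is one more tool, called after ">>>" by a JSON object that holds its "op" and its "data". send_rows: Moves the arm, as the interface text tells. Its arguments: {"type":"object","properties":{"increments":{"type":"array"},"newtons":{"type":"number"}},"required":["increments"]}

```bash
mkdir -p pics
cat > h.py <<'E'
import numpy as np, cv2
from rig import robot
def shot(n):
    c=robot.camera(n); np.savez(n+'.npz',**c); return c
def load(n): return dict(np.load(n+'.npz'))
def px(c,u,v,z=None):
    "world point from pixel using depth, or plane height z"
    d=np.array([(u-c['cx'])/c['fx'],(v-c['cy'])/c['fy'],1.])
    R,t=c['R'],c['t']; o=-R.T@t; w=R.T@d
    if z is None: return o+w*c['range_z'][int(round(v)),int(round(u))]
    return o+w*(z-o[2])/w[2]
E
python3 - <<'E'
from h import *
for n in('scene','top'):
    c=shot(n); cv2.imwrite(f'pics/{n}0.png',c['image'][:,:,::-1]); print(n,c['fx'],-c['R'].T@c['t'],c['R'].round(2).tolist())
print(robot.get_obs())
E
```

```text
scene 435.5147079441537 [0.06698704 0.34112169 0.71834363] [[-0.53, -0.85, -0.0], [-0.64, 0.39, -0.66], [0.57, -0.35, -0.75]]
top 520.2843688388738 [0.38996108 0.05627922 1.17525035] [[-0.01, -1.0, -0.02], [-0.99, 0.02, -0.14], [0.14, 0.02, -0.99]]
{'time': 0.1, 'q': array([ 9.70511251e-01,  5.28345158e-01,  1.43374753e+00,  5.58669099e-06,
        1.18141369e+00, -1.78520348e-01]), 'joint_velocities': array([-0.00042306, -0.00205735, -0.00250077, -0.00020882, -0.00078145,
        0.0012404 ]), 'joint_torque': array([-1.49899465e-04, -4.40989459e+01, -1.77151036e+01,  6.35112100e-02,
        5.34151972e-02, -3.86100385e-05]), 'position': array([0.25547745, 0.56970744, 0.22969518]), 'tool_rot': array([ 2.09323741e-01,  9.77845926e-01, -8.84246514e-04, -3.65648908e-04]), 'ft_force': array([-0.15078701,  0.68934559, -0.07286511]), 'moment': array([-0.01282135, -0.00161038, -0.06065713]), 'grip_force': 0.0, 'grip_width': 0.08714564410118689}
```

View pics/scene0.png

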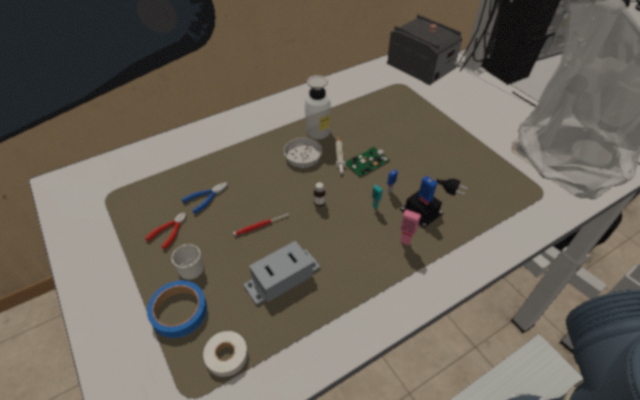

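View pics/top0.png

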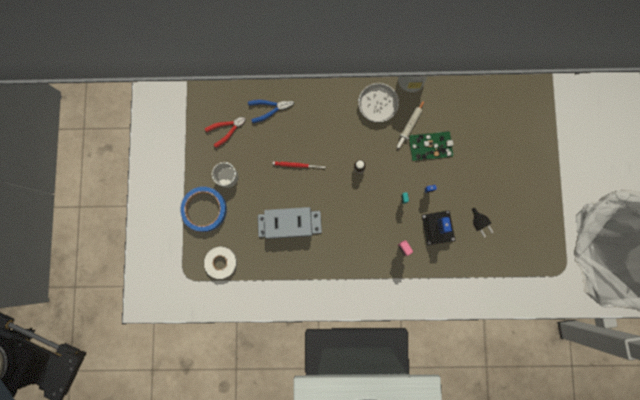

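Scene: feeler (blue, large) in the stand at about (428,188), and in top at about (447,224). Block slots in top at about (277,223) and (300,222). A pink lookalike is at (405,247) in top, with the turquoise and small blue ones behind it. I'll enlarge these.

Run:
```python
from h import *
t=load('top')['image'][:,:,::-1]; s=load('scene')['image'][:,:,::-1]
r=lambda im,u,v,w,h,k: cv2.resize(im[v:v+h,u:u+w],None,fx=k,fy=k,interpolation=cv2.INTER_CUBIC)
# 5x: each 80x60 -> 400x300
m=np.vstack([np.hstack([r(t,250,195,80,60,5),r(t,395,195,80,60,5)]),np.hstack([r(s,240,235,80,60,5),r(s,380,170,80,60,5)])])
cv2.imwrite('pics/crop.png',m)
```

```text
(no output)
```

View pics/crop.png

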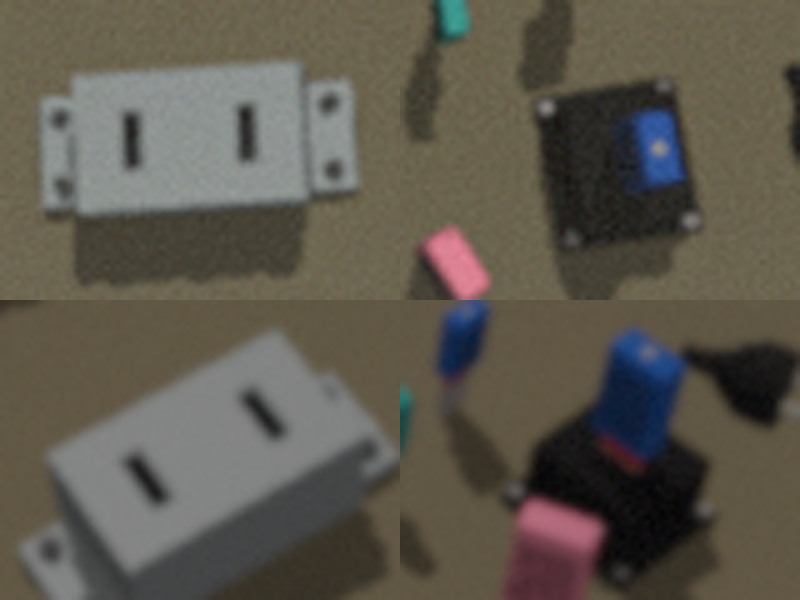

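```bash
cat >> h.py <<'E'
def tri(ct,pt,cs,ps):
    A=np.zeros((3,3));b=np.zeros(3);ms=[]
    for c,p in((ct,pt),(cs,ps)):
        o=-c['R'].T@c['t'];w=px(c,*p,0)-o;w/=np.linalg.norm(w);M=np.eye(3)-np.outer(w,w);A+=M;b+=M@o;ms.append((M,o))
    X=np.linalg.solve(A,b);return X,[np.linalg.norm(M@(X-o)) for M,o in ms]
E
python3 - <<'E'
from h import *
np.set_printoptions(precision=4,suppress=True)
t=load('top');s=load('scene')
for n,a,b in(('slotL',(276,222.6),(269,270.2)),('slotR',(299,221),(292.4,257.4)),('dot',(446.4,224.2),(429.2,179.6))):
    X,e=tri(t,a,s,b);print(n,X,np.round(e,4),'depthT',px(t,*a),'depthS',px(s,*b))
f=lambda x,y,u0=395,v0=195:(u0+(x%400+.5)/5-.5,v0+(y+.5)/5-.5)
for n,z,P in(('handle',.093,[(633,115),(672,108),(684,180),(648,190)]),('stand',.009,[(547,107),(664,87),(691,221),(571,239)])):
    W=np.array([px(t,*f(*p),z) for p in P]);print(n,W[:,:2].tolist(),W.mean(0))
W=np.array([px(t,250+(x+.5)/5-.5,194.6+y/5,.045) for x,y in[(72,75),(300,62),(307,203),(78,215)]]);print(W)
# depth segmentation of block top and blue handle
for n,c in(('top',t),('scene',s)):
    v,u=np.mgrid[:400,:640];d=np.stack([(u-c['cx'])/c['fx'],(v-c['cy'])/c['fy'],np.ones(u.shape)],-1)*c['range_z'][...,None]
    W=(d-c['t'])@c['R'];im=c['image'].astype(int)
    m=(W[...,2]>.037)&(W[...,2]<.055)&(im[...,0]>70)&(abs(W[...,0]-.39)<.1)&(W[...,1]<.22)&(W[...,1]>.02)
    print(n,'block',m.sum(),np.median(W[m],0),cv2.minAreaRect((W[m][:,:2]*1000).astype(np.float32)))
    m=(im[...,2]>im[...,0]+60)&(W[...,2]>.07)&(W[...,1]<-.12)&(W[...,1]>-.35)
    if m.sum():
        z=np.percentile(W[m][:,2],95);m&=W[...,2]>z-.008
        print('blue',m.sum(),W[m].mean(0),cv2.minAreaRect((W[m][:,:2]*1000).astype(np.float32)))
E
```

```text
slotL [0.4836 0.1912 0.0444] [0.0002 0.0002] depthT [0.4853 0.1937 0.0246] depthS [0.4887 0.1891 0.0359]
slotR [0.4864 0.141  0.0431] [0.0003 0.0003] depthT [0.4873 0.1418 0.0342] depthS [0.4893 0.1393 0.0381]
dot [ 0.471  -0.1674  0.0974] [0.0002 0.0002] depthT [ 0.4707 -0.1672  0.099 ] depthS [ 0.4722 -0.1686  0.0958]
handle [[0.4850438014413675, -0.1583298083298956], [0.4877216848820932, -0.17459151359036648], [0.4577811927265916, -0.17816232287434264], [0.4538603611365566, -0.163146340741063]] [ 0.4711 -0.1686  0.093 ]
stand [[0.49657966233890466, -0.13676643952561923], [0.5047989759770188, -0.18937462268992167], [0.44478712954735905, -0.1986099427811235], [0.4375451552348825, -0.14510128926630164]] [ 0.4709 -0.1675  0.009 ]
[[0.5125 0.2176 0.045 ]
 [0.5167 0.1177 0.045 ]
 [0.4551 0.1151 0.045 ]
 [0.4513 0.2147 0.045 ]]
top block 728 [0.4707 0.1662 0.045 ] ((470.5393981933594, 165.3717041015625), (101.06178283691406, 37.46453857421875), 89.28968048095703)
blue 93 [ 0.4709 -0.1675  0.0956] ((470.7776794433594, -167.6992645263672), (27.50748634338379, 15.594943046569824), 5.474196434020996)
scene block 948 [0.4689 0.1702 0.0443] ((470.54071044921875, 167.11216735839844), (38.45466995239258, 101.2337417602539), 0.04373887553811073)
blue 72 [ 0.4675 -0.1644  0.0945] ((468.77703857421875, -165.35462951660156), (25.604354858398438, 14.92877197265625), 9.8071870803833)
```

Feeler at about (0.471, -0.168), handle top z 0.096, yaw 8.5°. Block yaw 2.5°, slots at about (0.483, 0.191) and (0.485, 0.141), top z 0.045. Moving now.

>>> {"op": "send_rows", "data": {"increments": [0,0,0.095,1.53,-3,0,0.45,0,0,0.095,1.53,-3,0,0.45,0,0,0.095,1.53,-3,0,0.45,0,0,0.095,1.53,-3,0,0.45,0,0,0.095,1.53,-3,0,0.45,0,0,0.095,1.53,-3,0,0.45,0,0,0,1.53,-3,0,0.45,0,0,0,1.53,-3,0,0.45,0,0,0,1.53,-3,0,0.45,0,0,0,1.53,-3,0,0.45,0,0,0,1.53,-3,0,0.45,0,0,0,1.53,-3,0,0.45,0,0,0,1.53,-3,0,0.45,0,0,0,1.53,-3,0,0.45], "newtons": 25}}

```text
time: 1.27
position: [0.4702, 0.1486, 0.2303]
tool_rot: [-0.074, 0.997, 0.0, -0.0]
ft_force: [0.6, 0.6, -0.7]
grip_width: 0.0391
grip_force: 0.0
```

>>> {"op": "send_rows", "data": {"increments": [0,0,0,0,-3.18,0,0.45,0,0,0,0,-3.18,0,0.45,0,0,0,0,-3.18,0,0.45,0,0,0,0,-3.18,0,0.45,0,0,0,0,-3.18,0,0.45,0,0,0,0,-3.18,-1,0.45,0,0,0,0,-3.18,-1,0.45,0,0,0,0,-3.18,-1,0.45,0,0,0,0,-3.18,-2,0.45,0,0,0,0,-3.18,-2,0.45,0,0,0,0,0,0,0.45,0,0,0,0,0,0,0.45]}}

```text
time: 2.27
position: [0.4692, -0.1689, 0.1592]
tool_rot: [-0.072, 0.997, 0.001, -0.001]
ft_force: [0.2, 0.6, 0.2]
grip_width: 0.0393
grip_force: 0.0
```

Run:
```python
from h import *
o=robot.get_obs();print(o['time'],o['position'],o['tool_rot'],o['ft_force'],o['q'])
q=o['tool_rot'];from scipy.spatial.transform import Rotation as R
print(R.from_quat(q).as_matrix().round(4))
for n in('scene','top'):
    c=shot(n)
    cv2.imwrite(f'pics/{n}1.png',cv2.resize(c['image'][100:340,300:620,::-1],None,fx=1.25,fy=1.25))
a=cv2.imread('pics/scene1.png');b=cv2.imread('pics/top1.png');cv2.imwrite('pics/both1.png',np.hstack([a,b]))
```

```text
2.2667 [ 0.46916671 -0.16887163  0.15918488] [-0.07224292  0.99738569  0.00105698 -0.00127966] [0.21581219 0.6127634  0.23096089] [-5.70088807e-01  4.67898526e-01  1.81516057e+00  2.09808580e-04
  8.61849224e-01 -2.28563401e+00]
[[-0.9896 -0.1441 -0.0027]
 [-0.1441  0.9896  0.0019]
 [ 0.0024  0.0023 -1.    ]]
```

View pics/both1.png

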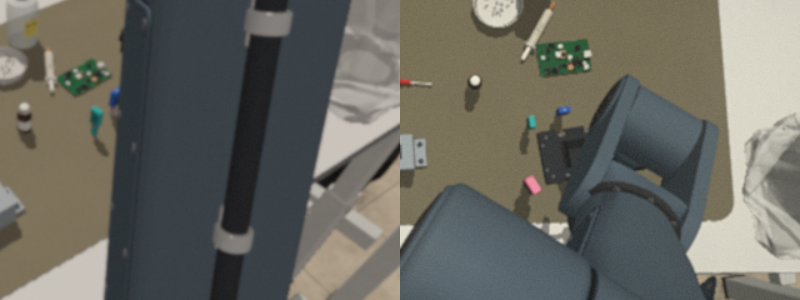

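The arm hides the feeler in both views and nothing has been disturbed. The pose is good, so I'll go down and grip.

>>> {"op": "send_rows", "data": {"increments": [0,0,0,0.18,0.1,-2,0.45,0,0,0,0,0,-2,0.45,0,0,0,0,0,-1.5,0.45,0,0,0,0,0,-1.2,0.45,0,0,0,0,0,-1.2,0.45,0,0,0,0,0,-1,0.45,0,0,0,0,0,-1,0.45,0,0,0,0,0,0,0.45,0,0,0,0,0,0,0.45]}}

```text
time: 3.12
position: [0.4718, -0.1662, 0.0615]
tool_rot: [-0.074, 0.997, 0.0, -0.0]
ft_force: [-1.0, 0.1, 1.1]
grip_width: 0.0392
grip_force: 0.0
```

>>> {"op": "send_rows", "data": {"increments": [0,0,0,0,0,0,0.3,0,0,0,0,0,0,0.2,0,0,0,0,0,0,0.1,0,0,0,0,0,0,0,0,0,0,0,0,0,0,0,0,0,0,0,0,0,0,0,0,0,0,0,0]}}

```text
time: 3.7
position: [0.4721, -0.167, 0.0618]
tool_rot: [-0.074, 0.997, -0.0, 0.0]
ft_force: [-0.6, -0.3, 1.8]
grip_width: 0.0158
grip_force: 25.0
```

>>> {"op": "send_rows", "data": {"increments": [0,0,0,0,0,0.5,0,0,0,0,0,0,1,0,0,0,0,0,0,1,0,0,0,0,0,0,1,0,0,0,0,0,0,1,0,0,0,0,0,0,1,0,0,0,0,0,0,2,0,0,0,0,0,0,2,0,0,0,0,0,0,0,0,0,0,0,0,0,0,0], "newtons": 35}}

```text
time: 4.53
position: [0.4726, -0.1672, 0.1581]
tool_rot: [-0.074, 0.997, -0.001, 0.001]
ft_force: [-0.3, -0.5, -1.8]
grip_width: 0.0157
grip_force: 35.0
```

Run:
```python
from h import *
o=robot.get_obs();print(o['time'],o['position'],o['tool_rot'],o['ft_force'],o['grip_width'])
c=shot('top');cv2.imwrite('pics/t2.png',cv2.resize(c['image'][170:290,220:480,::-1],None,fx=3,fy=3))
```

```text
4.5333 [ 0.47257422 -0.16715923  0.15813715] [-0.07410874  0.99724854 -0.00106096  0.00145227] [-0.34162536 -0.51004532 -1.82104582] 0.015662605467430087
```

View pics/t2.png

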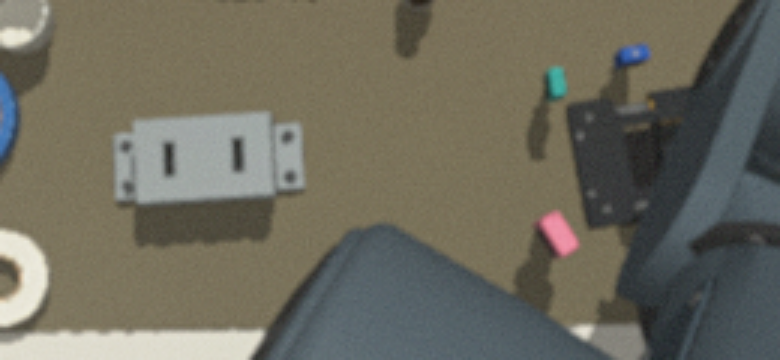

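Block slots seen in the crop at (168,159) and (238,154), as expected. The feeler is held and lifted. Moving above the near slot (gap_b).

>>> {"op": "send_rows", "data": {"increments": [0,0,0,0,0,2,0,0,0,0,0.14,2.5,0,0,0,0,0,0.14,3,0,0,0,0,-0.021,0.15,3.2,0,0,0,0,-0.021,0.15,3.2,0,0,0,0,-0.021,0.15,3.2,0,0,0,0,-0.021,0.15,3.2,0,0,0,0,-0.021,0.15,3.2,0,0,0,0,0,0.14,3.2,0,0,0,0,0,0.14,3.2,0,0,0,0,0,0.14,3.2,0,0,0,0,0,0.14,3,0,0,0,0,0,0,0,-2,0,0,0,0,0,0,-2,0,0,0,0,0,0,0,0,0,0,0,0,0,0,0,0,0,0,0,0,0,0]}}

```text
time: 6.0
position: [0.4876, 0.1739, 0.1365]
tool_rot: [-0.021, 1.0, -0.0, -0.0]
ft_force: [0.4, -0.6, -0.2]
grip_width: 0.0156
grip_force: 35.0
```

Run:
```python
from h import *
from scipy.spatial.transform import Rotation as R
o=robot.get_obs();print(o['time'],o['position'],R.from_quat(o['tool_rot']).as_matrix().round(4).tolist(),o['ft_force'])
c=shot('scene');cv2.imwrite('pics/s3.png',cv2.resize(c['image'][170:310,200:380,::-1],None,fx=4,fy=4,interpolation=cv2.INTER_CUBIC))
```

```text
6.0 [0.48764422 0.17394289 0.13646306] [[-0.9991, -0.0427, -0.0009], [-0.0427, 0.9991, -0.0001], [0.0009, -0.0001, -1.0]] [ 0.4447245  -0.58907205 -0.22040642]
```

View pics/s3.png

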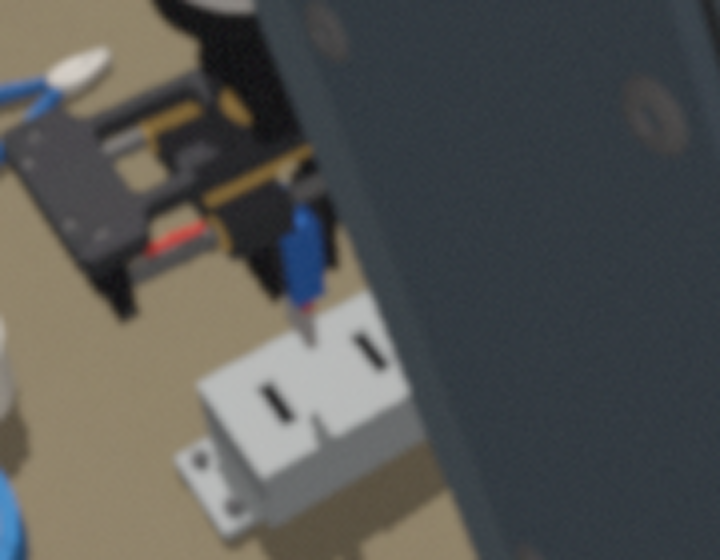

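I overshot in y, so the tip is over the block's middle at crop pixel (308,342). gap_a (275,402) is the nearer slot, so I'll try that first.

>>> {"op": "send_rows", "data": {"increments": [0,0,0,-0.3,1.8,0,0,0,0,0,0,0,-1.3,0,0,0,0,0,0,-1,0,0,0,0,0,0,-0.6,0,0,0,0,0,0,0,0,0,0,0,0,0,0,0,0,0,0,0,0,0,0]}}

```text
time: 6.63
position: [0.4851, 0.1919, 0.1078]
tool_rot: [-0.021, 1.0, 0.0, 0.0]
ft_force: [0.1, -0.4, -1.3]
grip_width: 0.0153
grip_force: 35.0
```

Run:
```python
from h import *
s0=load('scene');print('tip before',px(s0,200+308.5/4-.5,170+342.5/4-.5,.0807))
o=robot.get_obs();print(o['time'],o['position'],o['ft_force'])
c=shot('scene');cv2.imwrite('pics/s4.png',cv2.resize(c['image'][205:295,220:340,::-1],None,fx=6,fy=6,interpolation=cv2.INTER_CUBIC))
```

```text
tip before [0.48178874 0.1732086  0.0807    ]
6.6333 [0.4851162  0.19188132 0.1078087 ] [ 0.05785661 -0.42297847 -1.29359733]
```

View pics/s4.png

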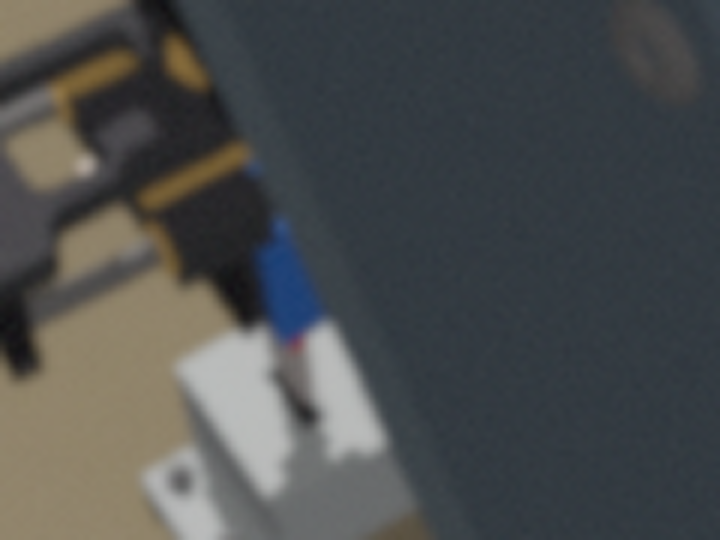

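The blade (tip about (305,395)) is lined up over the slot (275,370)-(315,420). Lowering gently to a few mm of depth.

>>> {"op": "send_rows", "data": {"increments": [0,0,0,0,0,-0.3,0,0,0,0,0,0,-0.2,0,0,0,0,0,0,-0.2,0,0,0,0,0,0,-0.2,0,0,0,0,0,0,-0.2,0,0,0,0,0,0,0,0,0,0,0,0,0,0,0]}}

```text
time: 7.27
position: [0.4846, 0.1922, 0.0963]
tool_rot: [-0.022, 1.0, -0.0, -0.0]
ft_force: [0.8, 0.2, -1.4]
grip_width: 0.0158
grip_force: 35.0
```

>>> {"op": "send_rows", "data": {"increments": [0,0,0,0,0,-0.1,0,0,0,0,0,0,-0.1,0,0,0,0,0,0,-0.1,0,0,0,0,0,0,0,0,0,0,0,0,0,0,0]}}

```text
time: 7.68
position: [0.4847, 0.1922, 0.0935]
tool_rot: [-0.022, 1.0, -0.0, -0.0]
ft_force: [-1.0, -0.4, -0.3]
grip_width: 0.016
grip_force: 35.0
```

>>> {"op": "send_rows", "data": {"increments": [0,0,0,0,0,-0.1,0,0,0,0,0,0,-0.1,0,0,0,0,0,0,-0.1,0,0,0,0,0,0,0,0,0,0,0,0,0,0,0]}}

```text
time: 8.1
position: [0.4846, 0.1922, 0.0904]
tool_rot: [-0.022, 1.0, -0.0, -0.0]
ft_force: [-0.4, 0.1, -0.6]
grip_width: 0.0157
grip_force: 35.0
```

>>> {"op": "send_rows", "data": {"increments": [0,0,0,0,0,-0.1,0,0,0,0,0,0,-0.1,0,0,0,0,0,0,0,0,0,0,0,0,0,0,0]}}

```text
time: 8.43
position: [0.4847, 0.1922, 0.0885]
tool_rot: [-0.022, 1.0, -0.0, -0.0]
ft_force: [-0.3, 0.2, -0.6]
grip_width: 0.0158
grip_force: 35.0
```

>>> {"op": "send_rows", "data": {"increments": [0,0,0,0,0,-0.1,0,0,0,0,0,0,-0.1,0,0,0,0,0,0,-0.1,0,0,0,0,0,0,0,0,0,0,0,0,0,0,0]}}

```text
time: 8.85
position: [0.4846, 0.1922, 0.0855]
tool_rot: [-0.022, 1.0, -0.0, -0.0]
ft_force: [-0.9, -0.7, -1.3]
grip_width: 0.016
grip_force: 35.0
```

>>> {"op": "send_rows", "data": {"increments": [0,0,0,0,0,-0.1,0,0,0,0,0,0,-0.1,0,0,0,0,0,0,0,0,0,0,0,0,0,0,0]}}

```text
time: 9.18
position: [0.4846, 0.1922, 0.0834]
tool_rot: [-0.022, 1.0, -0.0, -0.0]
ft_force: [0.1, -0.9, -0.9]
grip_width: 0.0157
grip_force: 35.0
```

>>> {"op": "send_rows", "data": {"increments": [0,0,0,0,0,-0.1,0,0,0,0,0,0,-0.1,0,0,0,0,0,0,-0.1,0,0,0,0,0,0,0,0,0,0,0,0,0,0,0]}}

```text
time: 9.6
position: [0.4847, 0.1922, 0.0805]
tool_rot: [-0.022, 1.0, -0.0, -0.0]
ft_force: [-0.3, 0.2, -1.2]
grip_width: 0.0157
grip_force: 35.0
```

>>> {"op": "send_rows", "data": {"increments": [0,0,0,0,0,-0.1,0,0,0,0,0,0,-0.1,0,0,0,0,0,0,0,0,0,0,0,0,0,0,0]}}

```text
time: 9.93
position: [0.4847, 0.1922, 0.0785]
tool_rot: [-0.022, 1.0, -0.0, -0.0]
ft_force: [0.1, 0.4, -0.9]
grip_width: 0.0157
grip_force: 35.0
```

>>> {"op": "send_rows", "data": {"increments": [0,0,0,0,0,-0.1,0,0,0,0,0,0,-0.1,0,0,0,0,0,0,-0.1,0,0,0,0,0,0,0,0,0,0,0,0,0,0,0]}}

```text
time: 10.35
position: [0.4846, 0.1922, 0.0754]
tool_rot: [-0.022, 1.0, -0.0, -0.0]
ft_force: [0.2, -0.5, -0.4]
grip_width: 0.016
grip_force: 35.0
```

gap_a is clear past 18 mm. I'll feel for its floor gently.

>>> {"op": "send_rows", "data": {"increments": [0,0,0,0,0,-0.15,0,0,0,0,0,0,-0.15,0,0,0,0,0,0,-0.1,0,0,0,0,0,0,-0.1,0,0,0,0,0,0,0,0,0,0,0,0,0,0,0]}}

```text
time: 10.85
position: [0.4847, 0.1922, 0.0704]
tool_rot: [-0.022, 1.0, -0.0, -0.0]
ft_force: [-0.3, -0.7, -0.9]
grip_width: 0.0158
grip_force: 35.0
```

>>> {"op": "send_rows", "data": {"increments": [0,0,0,0,0,-0.1,0,0,0,0,0,0,-0.1,0,0,0,0,0,0,0,0,0,0,0,0,0,0,0]}}

```text
time: 11.18
position: [0.4849, 0.1922, 0.0688]
tool_rot: [-0.022, 1.0, 0.0, 0.0]
ft_force: [-0.7, 0.2, 2.4]
grip_width: 0.0158
grip_force: 35.0
```

Floor felt at TCP z about 0.069. Lifting out and shifting 50 mm to gap_b.

>>> {"op": "send_rows", "data": {"increments": [0,0,0,0,0,0.5,0,0,0,0,0,0,0.9,0,0,0,0,0,0,0.9,0,0,0,0,0,0,0.9,0,0,0,0,0,0,0.9,0,0,0,0,0,0,0.5,0,0,0,0,0.07,-1.6,0,0,0,0,0,0.07,-1.7,0,0,0,0,0,0.07,-1.7,0,0,0,0,0,0,0,-0.3,0,0,0,0,0,0,-0.3,0,0,0,0,0,0,0,0,0,0,0,0,0,0,0]}}

```text
time: 12.27
position: [0.4866, 0.1429, 0.1084]
tool_rot: [-0.022, 1.0, 0.0, -0.0]
ft_force: [-0.8, 0.9, -0.0]
grip_width: 0.016
grip_force: 35.0
```

>>> {"op": "send_rows", "data": {"increments": [0,0,0,0,0,-0.2,0,0,0,0,0,0,-0.2,0,0,0,0,0,0,-0.2,0,0,0,0,0,0,-0.1,0,0,0,0,0,0,0,0,0,0,0,0,0,0,0]}}

```text
time: 12.77
position: [0.4868, 0.1423, 0.1014]
tool_rot: [-0.022, 1.0, 0.0, -0.0]
ft_force: [-0.4, -0.1, -1.3]
grip_width: 0.0162
grip_force: 35.0
```

>>> {"op": "send_rows", "data": {"increments": [0,0,0,0,0,-0.1,0,0,0,0,0,0,-0.1,0,0,0,0,0,0,-0.1,0,0,0,0,0,0,0,0,0,0,0,0,0,0,0]}}

```text
time: 13.18
position: [0.4868, 0.1422, 0.0985]
tool_rot: [-0.022, 1.0, -0.0, -0.0]
ft_force: [-1.0, 0.6, -1.3]
grip_width: 0.0159
grip_force: 35.0
```

>>> {"op": "send_rows", "data": {"increments": [0,0,0,0,0,-0.1,0,0,0,0,0,0,-0.1,0,0,0,0,0,0,0,0,0,0,0,0,0,0,0]}}

```text
time: 13.52
position: [0.4868, 0.1422, 0.0965]
tool_rot: [-0.022, 1.0, -0.0, -0.0]
ft_force: [-0.5, 0.1, -0.8]
grip_width: 0.0157
grip_force: 35.0
```

>>> {"op": "send_rows", "data": {"increments": [0,0,0,0,0,-0.1,0,0,0,0,0,0,-0.1,0,0,0,0,0,0,0,0,0,0,0,0,0,0,0]}}

```text
time: 13.85
position: [0.4868, 0.1422, 0.0945]
tool_rot: [-0.022, 1.0, -0.0, -0.0]
ft_force: [-0.4, 0.2, -1.0]
grip_width: 0.0156
grip_force: 35.0
```

>>> {"op": "send_rows", "data": {"increments": [0,0,0,0,0,-0.1,0,0,0,0,0,0,0,0,0,0,0,0,0,0,0]}}

```text
time: 14.1
position: [0.4868, 0.1422, 0.0935]
tool_rot: [-0.022, 1.0, -0.0, -0.0]
ft_force: [-0.5, 0.4, -0.8]
grip_width: 0.0155
grip_force: 35.0
```

>>> {"op": "send_rows", "data": {"increments": [0,0,0,0,0,-0.1,0,0,0,0,0,0,0,0,0,0,0,0,0,0,0]}}

```text
time: 14.35
position: [0.4868, 0.1422, 0.0925]
tool_rot: [-0.022, 1.0, -0.0, -0.0]
ft_force: [0.1, 0.0, -0.6]
grip_width: 0.0161
grip_force: 35.0
```

>>> {"op": "send_rows", "data": {"increments": [0,0,0,0,0,-0.1,0,0,0,0,0,0,0,0,0,0,0,0,0,0,0]}}

```text
time: 14.6
position: [0.4868, 0.1422, 0.0915]
tool_rot: [-0.022, 1.0, -0.0, -0.0]
ft_force: [-0.1, 0.7, -0.2]
grip_width: 0.0161
grip_force: 35.0
```

>>> {"op": "send_rows", "data": {"increments": [0,0,0,0,0,-0.1,0,0,0,0,0,0,0,0,0,0,0,0,0,0,0]}}

```text
time: 14.85
position: [0.4868, 0.1422, 0.0905]
tool_rot: [-0.022, 1.0, -0.0, -0.0]
ft_force: [0.8, 0.7, -0.5]
grip_width: 0.016
grip_force: 35.0
```

>>> {"op": "send_rows", "data": {"increments": [0,0,0,0,0,-0.1,0,0,0,0,0,0,0,0,0,0,0,0,0,0,0]}}

```text
time: 15.1
position: [0.487, 0.1422, 0.0898]
tool_rot: [-0.022, 1.0, -0.0, 0.0]
ft_force: [0.0, 0.2, 2.3]
grip_width: 0.0159
grip_force: 35.0
```

>>> {"op": "send_rows", "data": {"increments": [0,0,0,0,0,-0.1,0,0,0,0,0,0,0,0,0,0,0,0,0,0,0]}}

```text
time: 15.35
position: [0.4869, 0.1422, 0.0887]
tool_rot: [-0.022, 1.0, 0.0, 0.0]
ft_force: [-0.1, 0.0, 2.6]
grip_width: 0.0158
grip_force: 35.0
```

>>> {"op": "send_rows", "data": {"increments": [0,0,0,0,0,-0.1,0,0,0,0,0,0,0,0,0,0,0,0,0,0,0]}}

```text
time: 15.6
position: [0.4869, 0.1422, 0.0876]
tool_rot: [-0.022, 1.0, -0.0, 0.0]
ft_force: [-0.5, -0.3, 2.8]
grip_width: 0.0159
grip_force: 35.0
```

The blade jams at about z 0.090. Pressing to about 4 mm of give.

>>> {"op": "send_rows", "data": {"increments": [0,0,0,0,0,-0.08,0,0,0,0,0,0,-0.08,0,0,0,0,0,0,0,0,0,0,0,0,0,0,0]}}

```text
time: 15.93
position: [0.4869, 0.1422, 0.086]
tool_rot: [-0.022, 1.0, 0.0, 0.0]
ft_force: [-0.5, 0.5, 4.4]
grip_width: 0.0157
grip_force: 35.0
```

>>> {"op": "send_rows", "data": {"increments": [0,0,0,0,0,0,0,0,0,0,0,0,0,0]}}

```text
time: 16.1
position: [0.487, 0.1422, 0.086]
tool_rot: [-0.022, 1.0, 0.0, 0.0]
ft_force: [-0.5, 1.0, 3.5]
grip_width: 0.0158
grip_force: 35.0
```

>>> {"op": "send_rows", "data": {"increments": [0,0,0,0,0,0,0,0,0,0,0,0,0,0]}}

```text
time: 16.27
position: [0.487, 0.1422, 0.086]
tool_rot: [-0.022, 1.0, -0.0, 0.0]
ft_force: [-0.5, 0.4, 4.6]
grip_width: 0.0156
grip_force: 35.0
```

>>> {"op": "send_rows", "data": {"increments": [0,0,0,0,0,0,0,0,0,0,0,0,0,0]}}

```text
time: 16.43
position: [0.487, 0.1422, 0.086]
tool_rot: [-0.022, 1.0, -0.0, 0.0]
ft_force: [-1.0, -0.6, 4.2]
grip_width: 0.016
grip_force: 35.0
```

Run:
```python
from h import *
o=robot.get_obs();print(o['time'],o['position'],o['ft_force'])
F=[]
for i in range(4):
    c=shot('scene');F.append(robot.get_obs()['ft_force'][2])
print(F)
cv2.imwrite('pics/s5.png',cv2.resize(c['image'][205:295,220:340,::-1],None,fx=6,fy=6,interpolation=cv2.INTER_CUBIC))
```

```text
16.4333 [0.48697636 0.14221906 0.08600164] [-0.95164798 -0.61698563  4.16679986]
[np.float64(4.646032716681238), np.float64(4.5185176280157755), np.float64(4.341412926463227), np.float64(4.088859330453364)]
```

View pics/s5.png

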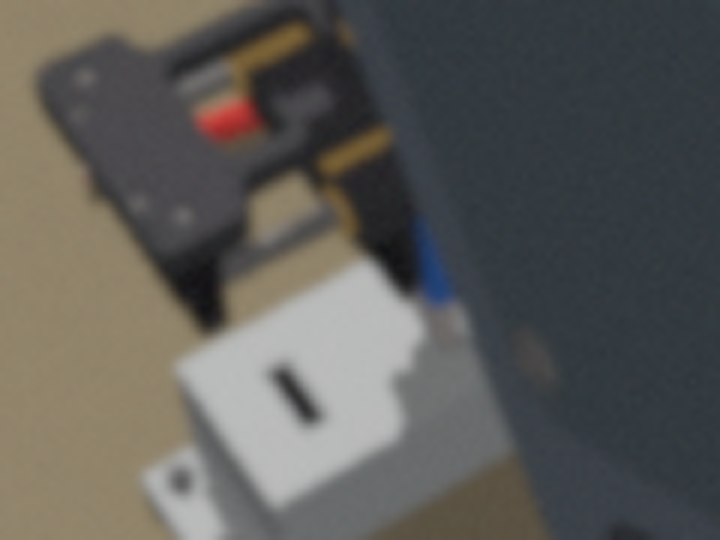

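The feeler is held in gap_b at about 5.1 N, roughly 4 mm of give, and the arm hides part of it at (430,290). I'll hold a little longer, lift out and go back to gap_a.

>>> {"op": "send_rows", "data": {"increments": [0,0,0,0,0,0,0,0,0,0,0,0,0,0,0,0,0,0,0,0,0,0,0,0,0,0,0,0,0,0,0,0,0,0.3,0,0,0,0,0,0,0.6,0,0,0,0,0,0,0.6,0,0,0,0,0,0,0.6,0,0,0,0,0,0,0.6,0,0,0,0,-0.07,1.6,0,0,0,0,0,-0.07,1.7,0,0,0,0,0,-0.07,1.7,0,0,0,0,0,0,0,0,0,0,0,0,0,0,0,0]}}

```text
time: 17.8
position: [0.4844, 0.1927, 0.1132]
tool_rot: [-0.023, 1.0, -0.0, 0.0]
ft_force: [0.5, -0.4, -0.4]
grip_width: 0.0157
grip_force: 35.0
```

>>> {"op": "send_rows", "data": {"increments": [0,0,0,0,0,-0.4,0,0,0,0,0,0,-0.3,0,0,0,0,0,0,-0.3,0,0,0,0,0,0,-0.3,0,0,0,0,0,0,-0.3,0,0,0,0,0,0,-0.3,0,0,0,0,0,0,0,0,0,0,0,0,0,0,0]}}

```text
time: 18.47
position: [0.4846, 0.1921, 0.0936]
tool_rot: [-0.022, 1.0, -0.0, -0.0]
ft_force: [0.9, 0.4, -0.3]
grip_width: 0.0158
grip_force: 35.0
```

Inside the mouth with no contact. Going down to just above the floor (z about 0.0695).

>>> {"op": "send_rows", "data": {"increments": [0,0,0,0,0,-0.3,0,0,0,0,0,0,-0.3,0,0,0,0,0,0,-0.3,0,0,0,0,0,0,-0.3,0,0,0,0,0,0,-0.3,0,0,0,0,0,0,-0.3,0,0,0,0,0,0,-0.3,0,0,0,0,0,0,-0.2,0,0,0,0,0,0,0,0,0,0,0,0,0,0,0,0,0,0,0,0,0,0]}}

```text
time: 19.38
position: [0.4848, 0.1922, 0.071]
tool_rot: [-0.022, 1.0, -0.0, 0.0]
ft_force: [-1.1, -0.4, -1.5]
grip_width: 0.0159
grip_force: 35.0
```

>>> {"op": "send_rows", "data": {"increments": [0,0,0,0,0,-0.08,0,0,0,0,0,0,-0.06,0,0,0,0,0,0,0,0,0,0,0,0,0,0,0]}}

```text
time: 19.72
position: [0.4848, 0.1922, 0.0696]
tool_rot: [-0.022, 1.0, -0.0, 0.0]
ft_force: [-0.2, -1.0, -1.4]
grip_width: 0.0159
grip_force: 35.0
```

>>> {"op": "send_rows", "data": {"increments": [0,0,0,0,0,-0.06,0,0,0,0,0,0,-0.04,0,0,0,0,0,0,0,0,0,0,0,0,0,0,0]}}

```text
time: 20.05
position: [0.4848, 0.1922, 0.0688]
tool_rot: [-0.022, 1.0, 0.0, 0.0]
ft_force: [-0.6, -0.9, 1.7]
grip_width: 0.0155
grip_force: 35.0
```

>>> {"op": "send_rows", "data": {"increments": [0,0,0,0,0,0,0.22,0,0,0,0,0,0,0.26,0,0,0,0,0,0,0.32,0,0,0,0,0,0,0.4,0,0,0,0,0,0,0.45,0,0,0,0,0,0,0.45], "newtons": 5}}

```text
time: 20.55
position: [0.4847, 0.1922, 0.0685]
tool_rot: [-0.022, 1.0, -0.0, -0.0]
ft_force: [0.0, -1.1, 0.4]
grip_width: 0.0365
grip_force: 0.0
```

>>> {"op": "send_rows", "data": {"increments": [0,0,0,0,0,0.5,0.45,0,0,0,0,0,1,0.45,0,0,0,0,0,1.5,0.45,0,0,0,0,0,2,0.45,0,0,0,0,0,3,0.45,0,0,0,0,0,3,0.45,0,0,0,0,0,3,0.45,0,0,0,0,0,3,0.45,0,0,0,-1,3,0,0.45,0,0,0,-1,3,0,0.45,0,0,0,-1,3,0,0.45,0,0,0,-1,3,0,0.45,0,0,0,-1,3,0,0.45,0,0,0,-1,3,0,0.45,0,0,0,-1,3,0,0.45,0,0,0,-1,3,0,0.45,0,0,0,0,0,0,0.45]}}

```text
time: 21.97
position: [0.4027, 0.4371, 0.2397]
tool_rot: [-0.024, 1.0, 0.002, 0.001]
ft_force: [0.6, -0.9, 0.1]
grip_width: 0.0389
grip_force: 0.0
```

Run:
```python
from h import *
o=robot.get_obs();print(o['time'],o['position'])
I=[shot(n)['image'][:,:,::-1] for n in('scene','top')]
r=lambda im,u,v,w,h,k: cv2.resize(im[v:v+h,u:u+w],None,fx=k,fy=k,interpolation=cv2.INTER_CUBIC)
cv2.imwrite('pics/fin.png',np.vstack([np.hstack([r(I[0],230,200,100,100,3),r(I[1],240,170,100,100,3)]),np.hstack([r(im,0,0,640,400,.46875) for im in I])]))
c=load('top')
v,u=np.mgrid[:400,:640];d=np.stack([(u-c['cx'])/c['fx'],(v-c['cy'])/c['fy'],np.ones(u.shape)],-1)*c['range_z'][...,None]
W=(d-c['t'])@c['R'];im=c['image'].astype(int)
m=(im[...,2]>im[...,0]+60)&(abs(W[...,1]-.19)<.05)&(abs(W[...,0]-.484)<.06)&(W[...,2]>.06)
print(m.sum(),np.median(W[m],0) if m.sum() else '',np.percentile(W[m][:,2],90))
```

```text
21.9667 [0.40269065 0.43710118 0.23974047]
86 [0.48208579 0.19035024 0.1024577 ] 0.10471848156304421
```

View pics/fin.png

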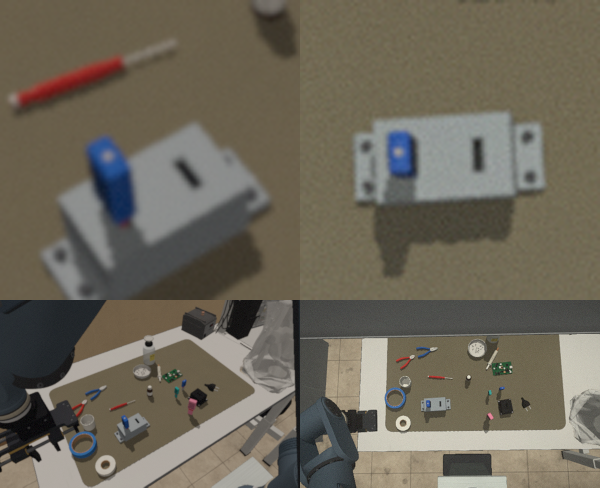

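The feeler stands upright in gap_a with its top at z about 0.103, so it is fully home. The other things are where they were, and the gripper is clear. Handing in.

```bash
python3 -c "
from rig import robot
print(robot.hand_in())"
```

```text
the job is handed in; nothing more can be done
None
```

Job handed in at about 22 s: the −y slot (gap_b) was the tight one, pressed to about 4 mm of give (about 5 N) and held for roughly a second, and the feeler now stands upright and fully home in the +y slot (gap_a), released, with nothing else touched.

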